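# Put away the camera spacer rings

### The job

Take the two short stacks of camera spacer rings apart and put the rings away: set each of the three sound rings (large, middle, small) into the nest block whose round recess is made for its size, lying flat on the recess floor, and push the ring with the piece broken out of it through the sprung flap of the scrap bin, so that it drops inside and the flap shuts behind it. Set the sound rings down rather than letting them drop, and do not knock or shift the eyepiece standing by.

Things in the scene. Friction and masses are not known exactly. Their poses are not given: they have to be found in the camera images.
- ring_large_center (a point): the largest sound spacer ring: plain thick grey plastic ring, 64 mm outside diameter, 26 mm bore, 28 mm high, unbroken all round, finely knurled. The point is its centre, 14 mm above its underside; z is its axis. At the start it stands on the mat at the bottom of one of the two stacks.
- ring_mid_center (a point): the middle-sized sound spacer ring: plain thick grey plastic ring, 52 mm outside diameter, 26 mm bore, 28 mm high, unbroken all round, finely knurled. The point is its centre, 14 mm above its underside; z is its axis. At the start it stands on the mat at the bottom of one of the two stacks.
- ring_small_center (a point): the smallest sound spacer ring: plain thick grey plastic ring, 40 mm outside diameter, 26 mm bore, 28 mm high, unbroken all round, finely knurled. The point is its centre, 14 mm above its underside; z is its axis. At the start it lies on top of one of the two stacks.
- ring_broken_center (a point): the broken spacer ring: the same grey plastic, 48 mm outside diameter, 26 mm bore, 28 mm high, with a good quarter of its wall (97 degrees of arc) broken out. The point is on its axis, 14 mm above its underside; z is its axis and x points to the middle of the gap (so it can be gripped across its y axis). At the start it lies on top of one of the two stacks.
- nest_large_floor (a point): nest for the largest ring: fixed grey block 82.5 mm square, 21 mm high, with a round recess of 78 mm diameter, 8 mm deep. Point: centre of the recess floor, 8 mm below the block's top, 18 mm above the bench; z up, x and y along its sides. The three blocks stand in a row along y, 84 mm apart, in any order; a seated ring stands 20 mm proud. Fingertips going below the block's top may meet the recess wall.
- nest_mid_floor (a point): nest for the middle-sized ring: fixed grey block 82.5 mm square, 21 mm high, with a round recess of 66 mm diameter, 8 mm deep. Point: centre of the recess floor, 8 mm below the block's top, 18 mm above the bench; z up, x and y along its sides. The three blocks stand in a row along y, 84 mm apart, in any order; a seated ring stands 20 mm proud. Fingertips going below the block's top may meet the recess wall.
- nest_small_floor (a point): nest for the smallest ring: fixed grey block 82.5 mm square, 21 mm high, with a round recess of 54 mm diameter, 8 mm deep. Point: centre of the recess floor, 8 mm below the block's top, 18 mm above the bench; z up, x and y along its sides. The three blocks stand in a row along y, 84 mm apart, in any order; a seated ring stands 20 mm proud. Fingertips going below the block's top may meet the recess wall.
- scrap_bin: grey sheet-steel scrap bin, fixed, 190 mm (x) by 160 mm (y), 160 mm high. Origin at the centre of its underside, z up. The opening in its top, 120 mm (x) by 130 mm (y), has its centre 20 mm to +x of the origin; it is closed by a flat steel flap level with the top and hinged along the opening's +x side (at x = +80 mm; free edge at -x); it gives way downwards into the bin.
- scrap_flap (a joint): scrap bin flap: 0 shut, grows as it is pushed down, stop at 1.25. A light damped spring (0.06 Nm shut, 0.12 Nm open: 1 to 4 N at 50 mm from the hinge) shuts it again in about 2 s. It carries a ring laid on it: a ring must be pushed in until the flap is steep (45 degrees or more) to slide off when let go.
- eyepiece_center (a point): a telescope eyepiece, black with bright barrel, 40 mm diameter, 74 mm high, standing loose on its barrel end near the far side of the work. The point is half-way up. A bystander: to be left alone.
Not all that is in view belongs to the job. Leave any yellow look-alike of the part that bears ring_large_center alone.

How it is judged:
By the outcome, as a careful person would: the job done as asked, in the order asked, and still so for the second after the job is handed in, with the robot touching nothing.
It also fails if it takes over 109 s, if anything falls off the work surface, if the arm or the gripper's body presses on something with over 40 N, if the wrist force passes 120 N, or if a joint passes its speed limit or range.

### The arm

A 6-joint arm with a two-finger parallel gripper is mounted at the origin on the work surface. World frame = base frame: x ahead of the robot, y to its left, z up, the work surface at z = 0. Lengths are in m, angles in rad, forces in N, time in s.
With the tool pointing down it reaches from about 0.225 to 0.875 m from the base axis. Payload 3.4 kg.
Tool frame: the origin (TCP) lies midway between the tips of the shut fingers; the grasp point (between the pads) lies 19 mm behind it (manip.grasp_offset is the distance from the TCP to the grasp point, in m); x points along the fingers, y is the direction in which the jaws open and shut, and the axes are right-handed (so a half turn about x gives the same grasp; the last joint's range is limited). The gripper opens to 85 mm and grips with 20 to 120 N. Pads are 22 mm wide; open, the fingers measure 114 mm over their backs; the gripper's body (76 mm by 85 mm) begins 54 mm behind the grasp point. The pads swing forward as they close: fully open they stand 13 mm farther back than shut.
Start: joints at [1.221, 0.276, 1.505, -0, 1.361, -0.121], TCP at [0.13, 0.56, 0.231] pointing down, gripper open.
Joint ranges: [-2.89, 2.89], [-0.75, 2.08], [0.22, 2.7], [-1.18, 4.32], [0.11, 2.71], [-2.7, 2.7]. Speed limits (rad/s): [2.57, 2.57, 3.14, 3.14, 3.14, 3.14].

### API

Orientations are given as a unit quaternion [w, x, y, z].
In Python, from rig import manip gives the robot as it stands.
- The arm moves only by the shell command python3 -m creep 'ROWS' [OPENING] [FORCE]. ROWS is a JSON object of lists of equal length, an entry for each row: "delta_pos": the shift along the tool's x, y, z in cm, a list of three; "dr": the turn, a rotation vector about the tool's x, y, z in rad, a list of three. In form: {"delta_pos": [[dx, dy, dz], ...], "dr": [[rx, ry, rz], ...]}. A call has 1 to 10 rows; each row is the pose to reach, as a shift and turn from the pose commanded when the call began, along the tool's axes at that moment; what a row does not reach only later rows make up. A row lasts 1/10 s, in which the tool goes at most 50 mm and 8.59 degrees, less where a joint would pass 70% of its speed; a pose out of reach is approached as far as the arm can. A call with a gripper value outside its range is refused whole. OPENING is the opening, from -1 (shut) to 1 (fully open), set as the call begins (- or left out, the last holds). The fingers move at their own pace and stop on an object; FORCE is the grip in N (left out, the last holds). Time passes only in rows, so rows that repeat a pose let the fingers close. It gives the time, the measured TCP pose, the force and the opening at its end, in the units of the state.
- manip.get_state(): the state, without advancing time (a new reading comes with each control period).
- manip.get_image(name): name is "side" or "top"; returns a dict with "pixels" (384x512x3 uint8, blue, green, red), "depth" (384x512 float32, m along the optical axis (not along the pixel's ray), 0 where there is no reading), "intrinsics" (3x3 intrinsics, pixels), "rvec" (rotation vector, rad) and "tvec" (3), from world to camera coordinates, as OpenCV has them. Camera axes: x right, y down, z forward; pixel columns grow to the right and rows downward; lengths in m; the calibration is good to about 2 mm. A picture is of the moment at which its call begins.
- manip.sign_off(): hands the job in, once; it reports no verdict.
The state is a dict: "clock": time; "qpos": joint angles; "qd": joint speeds; "effort": joint torques, N m; "position": TCP position; "ee_rot": TCP orientation; "contact_force": force on the tool from outside, world axes, zero at the start; "moment": the same for the moment, N m; "width": finger opening in m.
Only numpy, scipy, OpenCV 4.12 (cv2) and the standard library are available. Lean on these libraries where they do the work, as an engineer would, in place of code of your own. Each camera call takes 0.05 s, during which the arm holds its last target. There are 200 camera calls.

## Working session

There is one attempt and no reset: what is moved stays moved. The work goes in short steps, Python scripts to look and compute and a shell command to move; the robot and the scene stay as the last step left them, time stands still between calls to the robot, and variables do not carry over. Pictures are saved under pics/ and viewed, about 12 in all and at most 16, crops included, and the job is handed in when it is done.

```bash
ls; mkdir -p pics
python3 - <<'E'
from rig import manip
import cv2,numpy as np
s=manip.get_state(); print(s)
for n in("top","side"):
    d=manip.get_image(n); cv2.imwrite(f"pics/{n}0.png",d["pixels"]); np.savez(f"pics/{n}0.npz",**d)
    R=cv2.Rodrigues(np.array(d["rvec"]))[0]; print(n,d["intrinsics"],-R.T@np.array(d["tvec"]).ravel(), R[2])
E
```

```text
pics
{'clock': 0.0, 'qpos': array([ 1.22100476e+00,  2.76602069e-01,  1.50613832e+00,  6.13022152e-06,
        1.36069360e+00, -1.21008303e-01]), 'qd': array([ 0.00024943,  0.00091915, -0.00021789,  0.00072221,  0.00071349,
       -0.00019664]), 'effort': array([ 4.34817230e-04, -4.16778123e+01, -2.45808452e+01,  2.92765990e-04,
        1.09553779e-02,  7.11799899e-07]), 'position': array([0.13023122, 0.55951567, 0.23043361]), 'ee_rot': array([ 0.70233117,  0.08007866,  0.70263897, -0.08134378]), 'contact_force': array([ 0.53937771, -0.34199669, -0.44439243]), 'moment': array([-0.00662954, -0.01700833, -0.04640815]), 'width': 0.08548713782372427}
top [[437.21560914   0.         256.15700953]
 [  0.         437.21560914 187.77003683]
 [  0.           0.           1.        ]] [0.5360248  0.0053838  1.19172505] [ 0.05931917 -0.00289225 -0.99823488]
side [[378.92955493   0.         261.20904735]
 [  0.         378.92955493 184.712516  ]
 [  0.           0.           1.        ]] [0.17303735 0.50996619 0.81823011] [ 0.43689042 -0.52064648 -0.73352164]
```

View pics/top0.png

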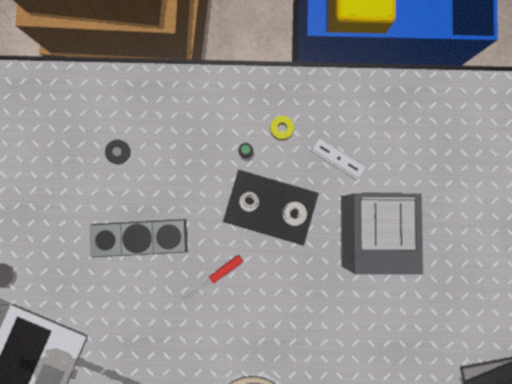

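View pics/side0.png

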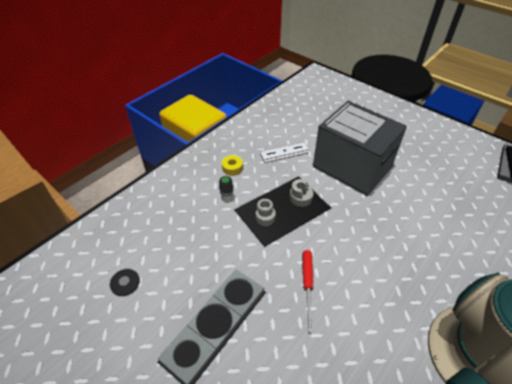

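```bash
cat > h.py <<'E'
import cv2,numpy as np
from rig import manip
def cloud(d):
    K=d["intrinsics"];z=d["depth"].astype(float);v,u=np.mgrid[:z.shape[0],:z.shape[1]]
    P=np.stack([(u-K[0,2])/K[0,0]*z,(v-K[1,2])/K[1,1]*z,z],-1)
    R=cv2.Rodrigues(np.array(d["rvec"]))[0]
    return (P-np.array(d["tvec"]).ravel())@R
def pix(d,p):
    return cv2.projectPoints(np.array(p,float).reshape(-1,3),np.array(d["rvec"]),np.array(d["tvec"]),d["intrinsics"],None)[0].reshape(-1,2)
def ray(d,uv,z):
    K=d["intrinsics"];R=cv2.Rodrigues(np.array(d["rvec"]))[0];c=-R.T@np.array(d["tvec"]).ravel()
    r=R.T@np.linalg.inv(K)@np.array([uv[0],uv[1],1.]);return c+r*(z-c[2])/r[2]
def zoom(d,box,f,name):
    x0,y0,x1,y1=box;cv2.imwrite(name,cv2.resize(d["pixels"][y0:y1,x0:x1],None,fx=f,fy=f,interpolation=cv2.INTER_CUBIC))
E
python3 - <<'E'
from h import *
d=dict(np.load("pics/top0.npz")); s=dict(np.load("pics/side0.npz"))
P=cloud(d)
for n,(u,v) in dict(stackL=(249,201),stackR=(294,213)).items():
    w=P[v-26:v+27,u-26:u+27].reshape(-1,3)
    hi=w[w[:,2]>.015]
    print(n,np.histogram(hi[:,2],bins=np.arange(.015,.08,.003))) 
    top=w[w[:,2]>.05]; c,r=cv2.minEnclosingCircle(top[:,:2].astype(np.float32)); print(" top",c,r,np.median(top[:,2]))
    lo=w[(w[:,2]>.02)&(w[:,2]<.035)]
    if len(lo)>5: c,r=cv2.minEnclosingCircle(lo[:,:2].astype(np.float32)); print(" lo",c,r,len(lo),np.median(lo[:,2]))
for n,(u,v) in dict(n1=(105,240),n2=(137,238),n3=(168,237)).items():
    w=P[v-3:v+4,u-3:u+4].reshape(-1,3);print(n,np.median(w,0))
    W=P[v-22:v+23,u-22:u+23]
    g=cv2.cvtColor(d["pixels"],cv2.COLOR_BGR2GRAY)[v-22:v+23,u-22:u+23]
    m=((g<60)*255).astype(np.uint8); cs,_=cv2.findContours(m,0,2); k=max(cs,key=cv2.contourArea); (cx,cy),r=cv2.minEnclosingCircle(k)
    M=cv2.moments(k);cx,cy=M['m10']/M['m00'],M['m01']/M['m00']
    print("  disc",cx+u-22,cy+v-22,ray(d,(cx+u-22,cy+v-22),.018),"r",np.sqrt(cv2.contourArea(k)/np.pi),r)
w=P[185:280,335:430].reshape(-1,3); b=w[w[:,2]>.15]; r=cv2.minAreaRect(b[:,:2].astype(np.float32)); print("bin",r,np.median(b[:,2]))
w=P[215:262,80:195].reshape(-1,3); b=w[(w[:,2]>.022)&(w[:,2]<.035)]; print("nestblk",cv2.minAreaRect(b[:,:2].astype(np.float32)),np.median(b[:,2]))
for u,v in((246,150),(282,127),(229,222),(262,245)): print(P[v,u])
zoom(d,(215,165,325,250),7,"pics/z1.png")
p=pix(s,[.5,0,.05]);print(p)
zoom(s,(230,165,335,245),7,"pics/z2.png")
E
```

```text
stackL (array([ 0,  1,  3, 13, 53, 51, 13,  1,  0,  0,  1,  2, 11, 28, 54, 21,  0,
        0,  0,  0,  0]), array([0.015, 0.018, 0.021, 0.024, 0.027, 0.03 , 0.033, 0.036, 0.039,
       0.042, 0.045, 0.048, 0.051, 0.054, 0.057, 0.06 , 0.063, 0.066,
       0.069, 0.072, 0.075, 0.078]))
 top (0.5640159249305725, 0.015529446303844452) 0.029873086139559746 0.05801496975358562
 lo (0.5696303844451904, 0.020110495388507843) 0.026690196245908737 134 0.029912692922942817
stackR (array([ 1,  2,  4, 25, 84, 94, 35, 10,  3,  2,  2,  9,  6, 30, 62, 34,  3,
        0,  0,  0,  0]), array([0.015, 0.018, 0.021, 0.024, 0.027, 0.03 , 0.033, 0.036, 0.039,
       0.042, 0.045, 0.048, 0.051, 0.054, 0.057, 0.06 , 0.063, 0.066,
       0.069, 0.072, 0.075, 0.078]))
 top (0.5408682823181152, -0.05760643258690834) 0.06327617913484573 0.058924596288183154
 lo (0.5402368307113647, -0.10178210586309433) 0.03272167220711708 240 0.03016480564661421
n1 [0.45779509 0.40093783 0.01970401]Traceback (most recent call last):
  File "<stdin>", line 16, in <module>
ZeroDivisionError: float division by zero
```

Run:
```python
from h import *
d=dict(np.load("pics/top0.npz")); s=dict(np.load("pics/side0.npz"))
P=cloud(d)
g=cv2.cvtColor(d["pixels"],cv2.COLOR_BGR2GRAY)
print("gray",g[240,105],g[238,137],g[237,168],g[225,100],g[225,152])
for u,v in((105,240),(137,238),(168,237)):
    W=g[v-20:v+21,u-18:u+19]; t,m=cv2.threshold(W,0,255,cv2.THRESH_BINARY_INV+cv2.THRESH_OTSU)
    n,l,st,c=cv2.connectedComponentsWithStats(m); k=l[20,18]
    M=c[k]+[u-18,v-20]; print(t,M,"r",np.sqrt(st[k,4]/np.pi)*1.17/437,st[k],ray(d,M,.022),np.median(P[v-3:v+4,u-3:u+4,2]))
w=P[185:280,335:430].reshape(-1,3); b=w[(w[:,2]>.145)&(w[:,2]<.18)]; print("bin",b.min(0),b.max(0),cv2.minAreaRect(b[:,:2].astype(np.float32)),np.median(b[:,2]))
w=P[215:262,80:195].reshape(-1,3); b=w[(w[:,2]>.022)&(w[:,2]<.035)]; print("nestblk",cv2.minAreaRect(b[:,:2].astype(np.float32)),np.median(b[:,2]))
for n,(u,v) in dict(L=(249,201),R=(294,213)).items():
    w=P[v-17:v+18,u-17:u+18].reshape(-1,3); t=w[w[:,2]>.05]; c,r=cv2.minEnclosingCircle(t[:,:2].astype(np.float32)); print(n,"top",c,r,len(t),t[:,:2].mean(0),np.median(t[:,2]))
for u,v in((246,150),(282,127),(229,222),(262,230)): print(P[v,u])
zoom(d,(215,165,325,250),7,"pics/z1.png")
zoom(s,(230,165,335,245),7,"pics/z2.png")
```

```text
gray 69 67 74 127 129
109.0 [104.76190476 239.88690476] r 0.02768848076254874 [  8  10  21  21 336] [0.45826261 0.40132316 0.022     ] 0.019704010068596917
107.0 [136.57977208 237.67663818] r 0.040021931517015434 [  2   4  31  31 702] [0.46586065 0.31709733 0.022     ] 0.018619941601396583
111.0 [168.11270492 236.44262295] r 0.03336870860381308 [  6   7  25  25 488] [0.47086823 0.23344296 0.022     ] 0.017948223293263742
bin [ 0.40143038 -0.39364333  0.14502548] [ 0.59335961 -0.22866035  0.1695744 ] ((0.49744582176208496, -0.31099551916122437), (0.1890406459569931, 0.16238786280155182), 1.0799640417099) 0.15893362658270377
nestblk ((0.46550142765045166, 0.3155028820037842), (0.08255191147327423, 0.2522546947002411), 4.256054878234863) 0.025982591895961107
L top (0.5640159249305725, 0.015529446303844452) 0.029873086139559746 118 [0.57300371 0.01708171] 0.057968670008881
R top (0.5408682823181152, -0.05760643258690834) 0.06327617913484573 140 [ 0.54951282 -0.09241911] 0.05889122712068341
[0.6990835  0.03030442 0.07517742]
[ 7.76095491e-01 -6.57357462e-02 -6.25466260e-04]
[0.51223516 0.07341582 0.00577564]
[ 0.49242419 -0.0163049   0.00219958]
```

View pics/z1.png

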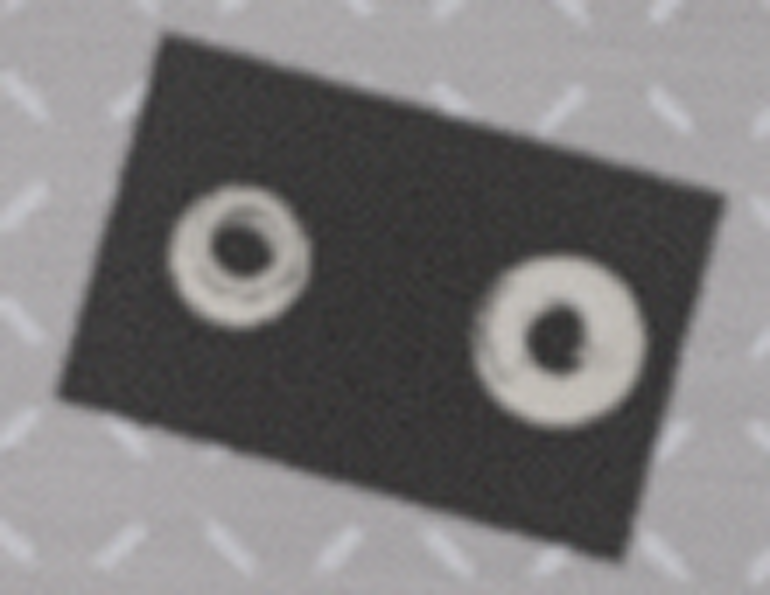

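View pics/z2.png

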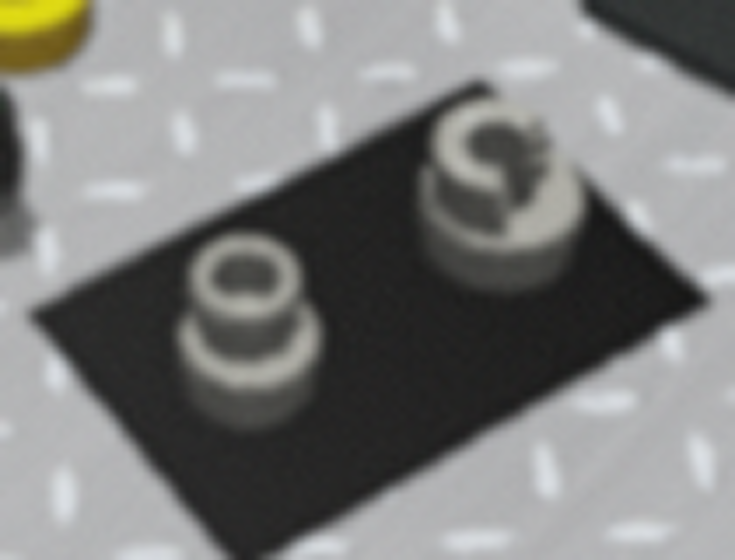

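The first two pictures show the nests at top-view pixels (105,240) small, (137,238) large and (168,237) middle. The bin is at about (382,233), with its flap to +x. The zooms show small on middle in the left stack (249,201), and broken on large in the right stack (294,213), gap facing right and slightly down. Next I'll refine the ring centres and the gap direction.

```bash
cat > go.py <<'E'
import sys,numpy as np
from scipy.spatial.transform import Rotation as R
from rig import manip
# usage: go.py x y z jawdeg(world direction of tool y, mod 180) -> shift (cm, tool axes) and dr
x,y,z,a=map(float,sys.argv[1:5]); s=manip.get_state()
w=s["ee_rot"]; r=R.from_quat([w[1],w[2],w[3],w[0]]); best=None
for k in(0,180):
    t=np.radians(a+k); Y=np.array([np.cos(t),np.sin(t),0]); X=np.array([0,0,-1.]); T=R.from_matrix(np.stack([X,Y,np.cross(X,Y)],1))
    v=(r.inv()*T).as_rotvec()
    print("shift cm",np.round(r.inv().apply(np.array([x,y,z])-s["position"])*100,2),"dr",np.round(v,3),"deg",round(np.degrees(np.linalg.norm(v)),1))
Yw=r.apply([0,1,0]); print("t",round(s["clock"],2),"pos",s["position"].round(4),"jaw",np.degrees(np.arctan2(Yw[1],Yw[0])).round(1),"q1,q6",s["qpos"][[0,5]].round(2),"F",np.round(s["contact_force"],1),"w",round(s["width"],4))
E
python3 - <<'E'
from h import *
from scipy.optimize import least_squares
d=dict(np.load("pics/top0.npz")); s=dict(np.load("pics/side0.npz"))
Q={'t':cloud(d),'s':cloud(s)}
def centre(p,R,c0):   # annulus inner 13, outer R: minimise violation
    f=lambda c:(lambda q:np.maximum(q-R,0)+np.maximum(.013-q,0))(np.hypot(*(p-c).T))
    return least_squares(f,c0,loss='soft_l1',f_scale=.001).x
for n,c0,Rt,Rb in(("L",(.57,.018),.020,.026),("R",(.541,-.1),.024,.032)):
    for k,P in Q.items():
        p=P.reshape(-1,3); p=p[np.hypot(*(p[:,:2]-c0).T)<.045]
        t=p[(p[:,2]>.0555)&(p[:,2]<.065)]; b=p[(p[:,2]>.0275)&(p[:,2]<.0325)]
        c=centre(t[:,:2],Rt,c0); cb=centre(b[:,:2],Rb,c0)
        print(n,k,"top",c.round(4),len(t),np.median(t[:,2]).round(4),"bot",cb.round(4),len(b))
        if n=="R":
            a=np.degrees(np.arctan2(*(t[:,:2]-c).T[::-1])); print(np.histogram(a,bins=np.arange(-180,181,15))[0])
P=Q['t'];f=d["pixels"].max(2)
m=np.zeros_like(f);m[190:260,350:425]=((f[190:260,350:425]>120)*255)
k=max(cv2.findContours(m,0,2)[0],key=cv2.contourArea);r=cv2.minAreaRect(k);print("flap",r,ray(d,r[0],.16))
for q in cv2.boxPoints(r):print(ray(d,q,.16).round(4))
E
python3 go.py .57 .018 .13 0
```

```text
L t top [0.5738 0.0176] 97 0.0583 bot [0.5693 0.0195] 95
L s top [0.5723 0.018 ] 106 0.06 bot [0.5686 0.0198] 64
R t top [ 0.5428 -0.0967] 116 0.0592 bot [ 0.5399 -0.1015] 162
[ 0  0  0  0  2  5 10  7  7  8  6  7  8  7  8  7  8  7  7  7  5  0  0  0]
R s top [ 0.542  -0.0971] 111 0.0598 bot [ 0.5389 -0.1018] 92
[0 0 0 0 4 7 6 7 8 7 7 4 8 5 6 7 6 7 7 8 7 0 0 0]
flap ((388.0, 223.0), (52.0, 54.0), 90.0) [ 0.52082429 -0.30985784  0.16      ]
[ 0.5808 -0.2458  0.16  ]
[ 0.5835 -0.3736  0.16  ]
[ 0.4613 -0.3735  0.16  ]
[ 0.4587 -0.2466  0.16  ]
shift cm [ 10.11 -42.75  55.11] dr [1.342e+00 1.000e-03 2.000e-03] deg 76.9
shift cm [ 10.11 -42.75  55.11] dr [-1.8e+00 -2.0e-03  1.0e-03] deg 103.1
t 0.1 pos [0.1303 0.5596 0.2305] jaw 76.9 q1,q6 [ 1.22 -0.12] F [ 0.6 -0.5  0.1] w 0.0856
```

```bash
python3 -m creep '{"delta_pos":[[0,-1.2,1.6],[0,-3.6,4.8],[1,-6.4,8.3],[2,-9,11.6],[3,-11.5,15],[4,-14.1,18.3],[5,-16.6,21.6],[6,-19.2,25],[7,-21.8,28.2],[8,-24,31.2]],"dr":[[0,0,0],[0,0,0],[0,0,0],[0,0,0],[0,0,0],[0,0,0],[0,0,0],[0,0,0],[0,0,0],[0,0,0]]}' 1 40; python3 go.py .573 .0178 .12 77
```

```text
clock: 1.1
position: [0.3804, 0.2537, 0.1507]
ee_rot: [0.702, 0.081, 0.703, -0.081]
contact_force: [0.6, 0.7, 0.4]
width: 0.0853
shift cm [  3.07 -18.59  24.12] dr [-0.002 -0.     0.   ] deg 0.1
shift cm [  3.07 -18.59  24.12] dr [3.139e+00 1.000e-03 0.000e+00] deg 179.9
t 1.1 pos [0.3804 0.2537 0.1507] jaw 76.9 q1,q6 [ 0.44 -0.91] F [0.6 0.7 0.4] w 0.0853
```

```bash
python3 -m creep '{"delta_pos":[[0.5,-2.5,3.2],[1,-5,6.5],[1.5,-7.6,9.9],[2,-10.3,13.3],[2.5,-13,16.8],[3.07,-15.5,20],[3.07,-17.3,22.5],[3.07,-18.3,23.8],[3.07,-18.6,24.1],[3.07,-18.6,24.1]],"dr":[[0,0,0],[0,0,0],[0,0,0],[0,0,0],[0,0,0],[0,0,0],[0,0,0],[0,0,0],[0,0,0],[0,0,0]]}'; python3 go.py .573 .0178 .040 77
```

```text
clock: 2.1
position: [0.5717, 0.0201, 0.1203]
ee_rot: [0.702, 0.081, 0.703, -0.081]
contact_force: [-0.2, 0.4, -0.9]
width: 0.0856
shift cm [ 8.03 -0.2   0.19] dr [-0.002 -0.002 -0.   ] deg 0.2
shift cm [ 8.03 -0.2   0.19] dr [ 3.139e+00 -1.000e-03  2.000e-03] deg 179.9
t 2.1 pos [0.5717 0.0201 0.1203] jaw 76.9 q1,q6 [-0.09 -1.43] F [-0.2  0.4 -0.9] w 0.0856
```

```bash
python3 -m creep '{"delta_pos":[[1.5,0,0],[3.5,0,0],[5.5,0,0],[7,0,0],[7.5,0,0],[7.5,0,0]],"dr":[[0,0,0],[0,0,0],[0,0,0],[0,0,0],[0,0,0],[0,0,0]]}'; python3 go.py .573 .0178 .040 77
```

```text
clock: 2.7
position: [0.571, 0.021, 0.0453]
ee_rot: [0.702, 0.08, 0.703, -0.08]
contact_force: [-0.6, -0.2, -0.1]
width: 0.0856
shift cm [ 0.53 -0.27  0.27] dr [-0.    -0.002 -0.   ] deg 0.1
shift cm [ 0.53 -0.27  0.27] dr [ 3.141e+00 -0.000e+00  3.000e-03] deg 180.0
t 2.7 pos [0.571  0.021  0.0453] jaw 77.0 q1,q6 [-0.09 -1.43] F [-0.6 -0.2 -0.1] w 0.0856
```

```bash
python3 -m creep '{"delta_pos":[[0,-0.27,0.27],[0.5,-0.27,0.27],[0.5,-0.27,0.27]],"dr":[[0,0,0],[0,0,0],[0,0,0]]}'; python3 -m creep '{"delta_pos":[[0,0,0],[0,0,0],[0,0,0],[0,0,0],[0,0,0],[0,0,0],[0,0,0]],"dr":[[0,0,0],[0,0,0],[0,0,0],[0,0,0],[0,0,0],[0,0,0],[0,0,0]]}' -1 40; python3 go.py .573 .0178 .040 77
```

```text
clock: 3.0
position: [0.5745, 0.0165, 0.0407]
ee_rot: [0.703, 0.081, 0.702, -0.081]
contact_force: [0.2, 0.6, -0.0]
width: 0.0854
clock: 3.7
position: [0.5747, 0.0164, 0.0411]
ee_rot: [0.703, 0.081, 0.702, -0.081]
contact_force: [-1.1, -0.3, 5.4]
width: 0.0389
shift cm [ 0.11  0.1  -0.19] dr [-0.002  0.001 -0.   ] deg 0.1
shift cm [ 0.11  0.1  -0.19] dr [ 3.14e+00 -0.00e+00 -1.00e-03] deg 179.9
t 3.7 pos [0.5747 0.0164 0.0411] jaw 76.9 q1,q6 [-0.09 -1.43] F [-1.1 -0.3  5.4] w 0.0389
```

```bash
python3 -m creep '{"delta_pos":[[-0.5,0,0],[-1.5,0,0],[-3,0,0],[-5,0,0],[-7,0,0],[-8,0,0],[-8,0,0]],"dr":[[0,0,0],[0,0,0],[0,0,0],[0,0,0],[0,0,0],[0,0,0],[0,0,0]]}'; python3 go.py .459 .401 .12 77
python3 - <<'E'
from h import *
a=manip.get_image("side");b=manip.get_image("top")
x=cv2.resize(a["pixels"][90:270,200:380],None,fx=2.2,fy=2.2);y=cv2.resize(b["pixels"][130:260,200:330],(396,396))
cv2.imwrite("pics/a1.png",np.hstack([x,y]))
E
```

```text
clock: 4.4
position: [0.5756, 0.0164, 0.1223]
ee_rot: [0.704, 0.081, 0.701, -0.081]
contact_force: [-0.3, -0.2, -1.1]
width: 0.0387
shift cm [  0.18  34.81 -20.08] dr [-0.002  0.004 -0.001] deg 0.2
shift cm [  0.18  34.81 -20.08] dr [ 3.14e+00 -1.00e-03 -6.00e-03] deg 179.9
t 4.4 pos [0.5756 0.0164 0.1223] jaw 76.9 q1,q6 [-0.09 -1.43] F [-0.3 -0.2 -1.1] w 0.0387
```

View pics/a1.png

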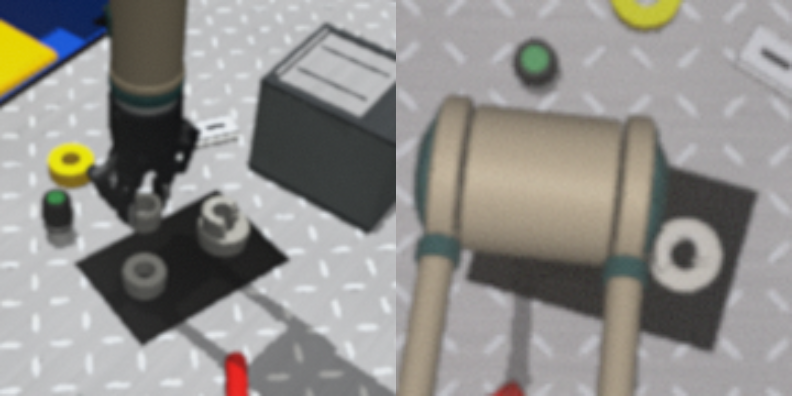

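```bash
python3 -m creep '{"delta_pos":[[0,1.7,-1],[0,5.2,-3],[0,8.7,-5],[0,12.4,-7.2],[0,16.2,-9.4],[0,20,-11.6],[0,23.8,-13.8],[0,27.4,-15.8],[0,30.4,-17.6],[0,32.8,-19]],"dr":[[0,0,0],[0,0,0],[0,0,0],[0,0,0],[0,0,0],[0,0,0],[0,0,0],[0,0,0],[0,0,0],[0,0,0]]}'; python3 -m creep '{"delta_pos":[[0,1.4,-0.8],[0,2,-1.1],[0,2,-1.1]],"dr":[[0,0,0],[0,0,0],[0,0,0]]}';python3 go.py .459 .401 .03 77
```

```text
clock: 5.5
position: [0.462, 0.3807, 0.119]
ee_rot: [0.702, 0.08, 0.703, -0.081]
contact_force: [0.3, -0.4, -1.5]
width: 0.0386
clock: 5.8
position: [0.4574, 0.4009, 0.1199]
ee_rot: [0.702, 0.08, 0.703, -0.081]
contact_force: [0.2, 0.6, -0.2]
width: 0.0386
shift cm [8.99 0.06 0.16] dr [-0.001 -0.001  0.001] deg 0.1
shift cm [8.99 0.06 0.16] dr [3.141e+00 2.000e-03 1.000e-03] deg 179.9
t 5.8 pos [0.4574 0.4009 0.1199] jaw 76.9 q1,q6 [ 0.61 -0.74] F [ 0.2  0.6 -0.2] w 0.0386
```

```bash
python3 -m creep '{"delta_pos":[[1,0,0.15],[3,0,0.15],[5,0,0.15],[6.8,0,0.15],[7.8,0,0.15],[8.4,0,0.15],[8.6,0,0.15],[8.6,0,0.15]],"dr":[[0,0,0],[0,0,0],[0,0,0],[0,0,0],[0,0,0],[0,0,0],[0,0,0],[0,0,0]]}'; python3 -m creep '{"delta_pos":[[0.1,0,0],[0.2,0,0],[0.3,0,0],[0.3,0,0]],"dr":[[0,0,0],[0,0,0],[0,0,0],[0,0,0]]}'; python3 -m creep '{"delta_pos":[[0.1,0,0],[0.1,0,0]],"dr":[[0,0,0],[0,0,0]]}'
```

```text
clock: 6.6
position: [0.4595, 0.4006, 0.0348]
ee_rot: [0.703, 0.081, 0.702, -0.081]
contact_force: [-0.1, -0.3, -0.6]
width: 0.0386
clock: 7.0
position: [0.459, 0.4007, 0.0317]
ee_rot: [0.703, 0.081, 0.702, -0.081]
contact_force: [0.5, -1.1, -0.6]
width: 0.0389
clock: 7.2
position: [0.459, 0.4007, 0.0305]
ee_rot: [0.702, 0.081, 0.703, -0.081]
contact_force: [0.8, 0.2, 0.1]
width: 0.0388
```

```bash
python3 -m creep '{"delta_pos":[[0.1,0,0],[0.1,0,0]],"dr":[[0,0,0],[0,0,0]]}' | grep -E "pos|contact"; python3 -m creep '{"delta_pos":[[0.1,0,0],[0.1,0,0]],"dr":[[0,0,0],[0,0,0]]}'| grep -E "pos|contact"
```

```text
position: [0.459, 0.4006, 0.0295]
contact_force: [-0.7, -0.5, 0.4]
position: [0.459, 0.4006, 0.0285]
contact_force: [-0.1, 0.5, -0.6]
```

```bash
python3 -m creep '{"delta_pos":[[0.1,0,0],[0.1,0,0]],"dr":[[0,0,0],[0,0,0]]}' | grep -E "pos|contact"; python3 -m creep '{"delta_pos":[[0.1,0,0],[0.1,0,0]],"dr":[[0,0,0],[0,0,0]]}'| grep -E "pos|contact"
python3 - <<'E'
from h import *
a=manip.get_image("side")
cv2.imwrite("pics/a2.png",cv2.resize(a["pixels"][270:384,130:300],None,fx=4,fy=4,interpolation=cv2.INTER_CUBIC))
E
```

```text
position: [0.4591, 0.4007, 0.0281]
contact_force: [-0.9, -0.5, 3.6]
position: [0.4591, 0.4007, 0.028]
contact_force: [-2.3, -1.4, 9.4]
```

View pics/a2.png

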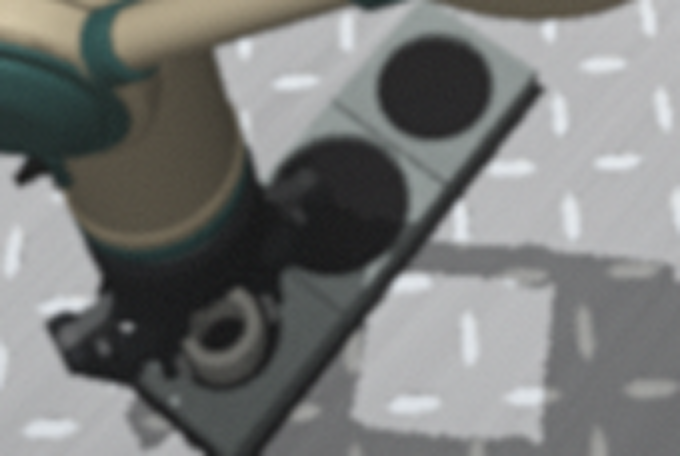

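```bash
python3 -m creep '{"delta_pos":[[0,0,0],[0,0,0],[0,0,0],[0,0,0]],"dr":[[0,0,0],[0,0,0],[0,0,0],[0,0,0]]}' 0.6; python3 -m creep '{"delta_pos":[[-1,0,0],[-3,0,0],[-5,0,0],[-7,0,0],[-9,0,0],[-9,0,0]],"dr":[[0,0,0],[0,0,0],[0,0,0],[0,0,0],[0,0,0],[0,0,0]]}' 1; python3 go.py .569 .0197 .12 77
```

```text
clock: 8.45
position: [0.459, 0.4006, 0.0263]
ee_rot: [0.702, 0.081, 0.703, -0.081]
contact_force: [-0.0, -0.2, -0.3]
width: 0.0683
clock: 9.05
position: [0.461, 0.4021, 0.1202]
ee_rot: [0.704, 0.082, 0.701, -0.079]
contact_force: [0.1, 0.3, -0.6]
width: 0.0853
shift cm [ -0.08 -34.79  19.19] dr [-0.002  0.005 -0.005] deg 0.4
shift cm [ -0.08 -34.79  19.19] dr [ 3.14  -0.008 -0.008] deg 179.9
t 9.05 pos [0.461  0.4021 0.1202] jaw 76.9 q1,q6 [ 0.6  -0.74] F [ 0.1  0.3 -0.6] w 0.0853
```

```bash
python3 -m creep '{"delta_pos":[[0,-1.7,1],[0,-5.2,2.9],[0,-8.9,4.9],[0,-12.8,7],[0,-16.8,9.2],[0,-20.8,11.4],[0,-24.6,13.5],[0,-28.2,15.5],[0,-31.4,17.3],[0,-33.6,18.5]],"dr":[[0,0,0],[0,0,0],[0,0,0],[0,0,0],[0,0,0],[0,0,0],[0,0,0],[0,0,0],[0,0,0],[0,0,0]]}'; python3 -m creep '{"delta_pos":[[0,-1,0.5],[0,-1.2,0.6],[0,-1.2,0.6],[0,-1.2,0.6]],"dr":[[0,0,0],[0,0,0],[0,0,0],[0,0,0]]}';python3 go.py .569 .0197 .013 77
python3 - <<'E'
from h import *
a=manip.get_image("side");b=manip.get_image("side");p=cloud(a).reshape(-1,3)
from scipy.optimize import least_squares
for c0,R in(((.569,.02),.026),((.459,.401),.020)):
  zt=.030 if R>.025 else .046
  q=p[(np.hypot(*(p[:,:2]-c0).T)<.035)&(abs(p[:,2]-zt)<.003)][:,:2]
  f=lambda c:(lambda q:np.maximum(q-R,0)+np.maximum(.013-q,0))(np.hypot(*(q-c).T))
  print(least_squares(f,c0,loss='soft_l1',f_scale=.001).x,len(q))
E
```

```text
clock: 10.05
position: [0.5632, 0.0289, 0.1158]
ee_rot: [0.702, 0.081, 0.703, -0.082]
contact_force: [-0.2, 0.7, 0.3]
width: 0.0853
clock: 10.45
position: [0.5656, 0.0197, 0.1164]
ee_rot: [0.702, 0.081, 0.703, -0.08]
contact_force: [-0.4, -0.4, 0.1]
width: 0.0853
shift cm [10.34  0.07  0.35] dr [-0.001 -0.001 -0.001] deg 0.1
shift cm [10.34  0.07  0.35] dr [ 3.141e+00 -1.000e-03  1.000e-03] deg 180.0
t 10.45 pos [0.5656 0.0197 0.1164] jaw 77.0 q1,q6 [-0.09 -1.43] F [-0.4 -0.4  0.1] w 0.0853
[0.56853317 0.02002024] 158
[0.45765802 0.40068835] 200
```

```bash
python3 -m creep '{"delta_pos":[[1,0,0.3],[3,0,0.3],[5,0,0.3],[7,0,0.3],[9,0,0.3],[10,0,0.3],[10.3,0,0.3],[10.3,0,0.3]],"dr":[[0,0,0],[0,0,0],[0,0,0],[0,0,0],[0,0,0],[0,0,0],[0,0,0],[0,0,0]]}'; python3 -m creep '{"delta_pos":[[0,0,0],[0,0,0],[0,0,0],[0,0,0],[0,0,0],[0,0,0]],"dr":[[0,0,0],[0,0,0],[0,0,0],[0,0,0],[0,0,0],[0,0,0]]}' -1 40; python3 -m creep '{"delta_pos":[[-0.5,0,0],[-1.5,0,0],[-3,0,0],[-5,0,0],[-7,0,0],[-9,0,0],[-10,0,0],[-10,0,0]],"dr":[[0,0,0],[0,0,0],[0,0,0],[0,0,0],[0,0,0],[0,0,0],[0,0,0],[0,0,0]]}'; python3 go.py .4714 .2331 .11 77
```

```text
clock: 11.35
position: [0.5691, 0.0179, 0.0133]
ee_rot: [0.702, 0.081, 0.703, -0.081]
contact_force: [0.3, -0.2, 1.1]
width: 0.0854
clock: 11.95
position: [0.5699, 0.0178, 0.0151]
ee_rot: [0.703, 0.081, 0.702, -0.081]
contact_force: [-0.6, 1.0, 5.8]
width: 0.0505
clock: 12.75
position: [0.5702, 0.0176, 0.1155]
ee_rot: [0.704, 0.081, 0.701, -0.081]
contact_force: [0.7, 0.7, -1.3]
width: 0.0506
shift cm [  0.5   18.74 -14.51] dr [-0.002  0.004 -0.001] deg 0.2
shift cm [  0.5   18.74 -14.51] dr [ 3.14e+00 -1.00e-03 -6.00e-03] deg 179.9
t 12.75 pos [0.5702 0.0176 0.1155] jaw 76.9 q1,q6 [-0.09 -1.43] F [ 0.7  0.7 -1.3] w 0.0506
```

```bash
python3 -m creep '{"delta_pos":[[0,1.5,-1.2],[0,4.5,-3.5],[0,7.8,-6],[0,11.2,-8.7],[0,14.5,-11.2],[0,17,-13.2],[0,18.4,-14.2],[0,18.74,-14.5],[0,18.74,-14.5],[0,18.74,-14.5]],"dr":[[0,0,0],[0,0,0],[0,0,0],[0,0,0],[0,0,0],[0,0,0],[0,0,0],[0,0,0],[0,0,0],[0,0,0]]}'; python3 go.py .4714 .2331 .036 77
```

```text
clock: 13.75
position: [0.4702, 0.2326, 0.1131]
ee_rot: [0.702, 0.08, 0.703, -0.081]
contact_force: [-0.5, -0.8, -0.2]
width: 0.0507
shift cm [7.71 0.09 0.11] dr [-0.002 -0.001  0.001] deg 0.1
shift cm [7.71 0.09 0.11] dr [3.14e+00 1.00e-03 1.00e-03] deg 179.9
t 13.75 pos [0.4702 0.2326 0.1131] jaw 76.9 q1,q6 [ 0.33 -1.01] F [-0.5 -0.8 -0.2] w 0.0507
```

```bash
python3 -m creep '{"delta_pos":[[1,0.1,0.1],[3,0.1,0.1],[5,0.1,0.1],[6.6,0.1,0.1],[7.4,0.1,0.1],[7.7,0.1,0.1],[7.7,0.1,0.1]],"dr":[[0,0,0],[0,0,0],[0,0,0],[0,0,0],[0,0,0],[0,0,0],[0,0,0]]}'|grep -E "pos|contact"; python3 -m creep '{"delta_pos":[[0.1,0,0],[0.2,0,0],[0.3,0,0],[0.3,0,0]],"dr":[[0,0,0],[0,0,0],[0,0,0],[0,0,0]]}'|grep -E "pos|contact"; for i in 1 2; do python3 -m creep '{"delta_pos":[[0.1,0,0],[0.1,0,0]],"dr":[[0,0,0],[0,0,0]]}'|grep -E "pos|contact"; done
```

```text
position: [0.4718, 0.2335, 0.0363]
contact_force: [0.3, -0.1, -0.4]
position: [0.4716, 0.234, 0.0338]
contact_force: [-0.9, 0.5, -0.7]
position: [0.4715, 0.2339, 0.0326]
contact_force: [0.2, -0.9, -0.3]
position: [0.4715, 0.2339, 0.0315]
contact_force: [0.6, 0.5, -0.6]
```

```bash
python3 -m creep '{"delta_pos":[[0.1,0,0],[0.1,0,0]],"dr":[[0,0,0],[0,0,0]]}'|grep -E "pos|contact"; python3 -m creep '{"delta_pos":[[0.08,0,0],[0.08,0,0]],"dr":[[0,0,0],[0,0,0]]}'|grep -E "pos|contact"
```

```text
position: [0.4715, 0.2339, 0.0305]
contact_force: [0.7, 0.4, -1.1]
position: [0.4716, 0.2339, 0.0301]
contact_force: [-0.9, 0.0, 3.5]
```

```bash
python3 -m creep '{"delta_pos":[[0.08,0,0],[0.08,0,0]],"dr":[[0,0,0],[0,0,0]]}'|grep -E "pos|contact"
```

```text
position: [0.4716, 0.2339, 0.0301]
contact_force: [-2.6, -0.9, 8.4]
```

```bash
python3 -m creep '{"delta_pos":[[0,0,0],[0,0,0],[0,0,0],[0,0,0]],"dr":[[0,0,0],[0,0,0],[0,0,0],[0,0,0]]}' 0.8|grep -E "pos|contact|wid"; python3 -m creep '{"delta_pos":[[-1,0,0],[-3,0,0],[-5,0,0],[-7,0,0],[-9,0,0],[-9,0,0],[-9,0,0]],"dr":[[0,0,0],[0,0,0],[0,0,0],[0,0,0],[0,0,0],[0,0,0],[0,0,0]]}' 1; python3 go.py .5425 -.0968 .12 100.5
python3 - <<'E'
from h import *
a=manip.get_image("side");p=cloud(a).reshape(-1,3)
from scipy.optimize import least_squares
for c0,R in(((.4714,.2335),.026),((.459,.401),.020)):
  q=p[(np.hypot(*(p[:,:2]-c0).T)<.035)&(p[:,2]>.035)&(p[:,2]<.055)]; print(np.median(q[:,2]));q=q[q[:,2]>.044][:,:2]
  f=lambda c:(lambda q:np.maximum(q-R,0)+np.maximum(.013-q,0))(np.hypot(*(q-c).T))
  print(least_squares(f,c0,loss='soft_l1',f_scale=.001).x,len(q))
E
```

```text
position: [0.4715, 0.2339, 0.0288]
contact_force: [0.2, -0.1, -0.6]
width: 0.0768
clock: 16.95
position: [0.4716, 0.2339, 0.1194]
ee_rot: [0.703, 0.081, 0.702, -0.081]
contact_force: [0.0, -0.2, -0.4]
width: 0.0856
shift cm [ -0.06 -30.6   14.4 ] dr [-0.412  0.001 -0.   ] deg 23.6
shift cm [ -0.06 -30.6   14.4 ] dr [ 2.73e+00 -1.00e-03 -1.00e-03] deg 156.4
t 16.95 pos [0.4716 0.2339 0.1194] jaw 76.9 q1,q6 [ 0.33 -1.01] F [ 0.  -0.2 -0.4] w 0.0856
0.04662217297053345
[0.47043222 0.23381817] 298
0.04621796410234641
[0.45764837 0.40098542] 194
```

```bash
python3 -m creep '{"delta_pos":[[0,-2,0.9],[0,-5.6,2.6],[0,-9.6,4.5],[0,-13.8,6.5],[0,-18,8.5],[0,-22.2,10.4],[0,-26,12.2],[0,-28.8,13.5],[0,-30.2,14.2],[0,-30.6,14.4]],"dr":[[0,0,0],[-0.04,0,0],[-0.09,0,0],[-0.15,0,0],[-0.21,0,0],[-0.27,0,0],[-0.33,0,0],[-0.38,0,0],[-0.41,0,0],[-0.412,0,0]]}'; python3 -m creep '{"delta_pos":[[0,0,0],[0,0,0]],"dr":[[0,0,0],[0,0,0]]}'>/dev/null;python3 go.py .5425 -.0968 .041 100.5
```

```text
clock: 18.0
position: [0.5421, -0.0986, 0.1175]
ee_rot: [0.703, -0.064, 0.705, 0.064]
contact_force: [0.4, 0.9, 0.4]
width: 0.0853
shift cm [ 7.73 -0.14  0.08] dr [ 0.    -0.002 -0.001] deg 0.1
shift cm [ 7.73 -0.14  0.08] dr [-3.142e+00  2.000e-03 -2.000e-03] deg 180.0
t 18.2 pos [ 0.5416 -0.0957  0.1183] jaw 100.5 q1,q6 [-0.3  -2.06] F [-1.1 -0.5 -0.5] w 0.0856
```

```bash
python3 -m creep '{"delta_pos":[[1,-0.14,0.08],[3,-0.14,0.08],[5,-0.14,0.08],[6.8,-0.14,0.08],[7.5,-0.14,0.08],[7.65,-0.14,0.08],[7.65,-0.14,0.08]],"dr":[[0,0,0],[0,0,0],[0,0,0],[0,0,0],[0,0,0],[0,0,0],[0,0,0]]}'; python3 -m creep '{"delta_pos":[[0,0,0],[0,0,0],[0,0,0],[0,0,0],[0,0,0],[0,0,0]],"dr":[[0,0,0],[0,0,0],[0,0,0],[0,0,0],[0,0,0],[0,0,0]]}' -1 40; python3 -m creep '{"delta_pos":[[-0.5,0,0],[-1.5,0,0],[-3,0,0],[-5,0,0],[-8,0,0],[-11.5,0,0],[-15,0,0],[-17.5,0,0],[-18,0,0],[-18,0,0]],"dr":[[0,0,0],[0,0,0],[0,0,0],[0,0,0],[0,0,0],[0,0,0],[0,0,0],[0,0,0],[0,0,0],[0,0,0]]}'; python3 go.py .517 -.3105 .22 91
python3 - <<'E'
from h import *
a=manip.get_image("side")
cv2.imwrite("pics/a3.png",cv2.resize(a["pixels"][40:250,220:430],None,fx=2.5,fy=2.5))
E
```

```text
clock: 18.9
position: [0.5437, -0.0977, 0.0426]
ee_rot: [0.704, -0.065, 0.704, 0.065]
contact_force: [0.9, -0.7, 0.1]
width: 0.0853
clock: 19.5
position: [0.544, -0.0983, 0.0435]
ee_rot: [0.705, -0.065, 0.704, 0.064]
contact_force: [-0.6, -0.5, 6.5]
width: 0.0468
clock: 20.5
position: [0.5436, -0.0981, 0.2232]
ee_rot: [0.705, -0.065, 0.704, 0.064]
contact_force: [-0.5, -0.4, -0.2]
width: 0.0466
shift cm [  0.33 -20.4   -6.48] dr [0.166 0.002 0.001] deg 9.5
shift cm [  0.33 -20.4   -6.48] dr [-2.976e+00 -1.000e-03  2.000e-03] deg 170.5
t 20.5 pos [ 0.5436 -0.0981  0.2232] jaw 100.5 q1,q6 [-0.3  -2.06] F [-0.5 -0.4 -0.2] w 0.0466
```

View pics/a3.png

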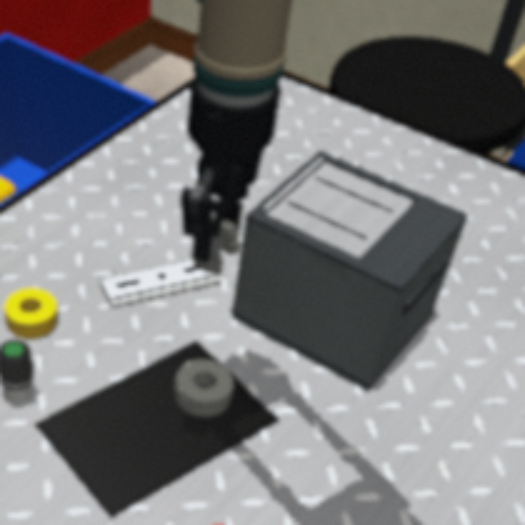

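```bash
python3 -m creep '{"delta_pos":[[0,-1.5,-0.5],[0,-4.5,-1.4],[0,-8,-2.5],[0,-11.8,-3.7],[0,-15.4,-4.9],[0,-18.4,-6],[0,-20,-6.6],[0,-20.4,-6.7],[0,-20.4,-6.7],[0,-20.4,-6.7]],"dr":[[0,0,0],[0.03,0,0],[0.06,0,0],[0.1,0,0],[0.13,0,0],[0.16,0,0],[0.166,0,0],[0.166,0,0],[0.166,0,0],[0.166,0,0]]}'; python3 go.py .515 -.3105 .105 91
```

```text
clock: 21.55
position: [0.5147, -0.3094, 0.2221]
ee_rot: [0.707, -0.006, 0.707, 0.007]
contact_force: [0.5, 0.6, -0.8]
width: 0.0468
shift cm [11.71 -0.13  0.03] dr [ 0.001 -0.    -0.002] deg 0.1
shift cm [11.71 -0.13  0.03] dr [-3.141e+00  3.000e-03 -1.000e-03] deg 179.9
t 21.55 pos [ 0.5147 -0.3094  0.2221] jaw 91.1 q1,q6 [-0.66 -2.25] F [ 0.5  0.6 -0.8] w 0.0468
```

```bash
python3 -m creep '{"delta_pos":[[1,-0.1,0],[2.5,-0.1,0],[4,-0.1,0],[5,-0.1,0],[6,-0.1,0],[7,-0.1,0],[8,-0.1,0],[9,-0.1,0],[10,-0.1,0],[11,-0.1,0]],"dr":[[0,0,0],[0,0,0],[0,0,0],[0,0,0],[0,0,0],[0,0,0],[0,0,0],[0,0,0],[0,0,0],[0,0,0]]}'; python3 -m creep '{"delta_pos":[[0.5,0,0],[0.8,0,0],[0.8,0,0],[0.8,0,0]],"dr":[[0,0,0],[0,0,0],[0,0,0],[0,0,0]]}'
python3 - <<'E'
from h import *
a=manip.get_image("side")
cv2.imwrite("pics/a4.png",cv2.resize(a["pixels"][40:220,270:430],None,fx=3,fy=3))
E
```

```text
clock: 22.55
position: [0.515, -0.3118, 0.1125]
ee_rot: [0.707, -0.007, 0.707, 0.006]
contact_force: [-1.5, -0.6, 3.1]
width: 0.047
clock: 22.95
position: [0.5143, -0.3115, 0.1041]
ee_rot: [0.707, -0.006, 0.707, 0.006]
contact_force: [-2.2, 1.1, 0.1]
width: 0.0464
```

View pics/a4.png

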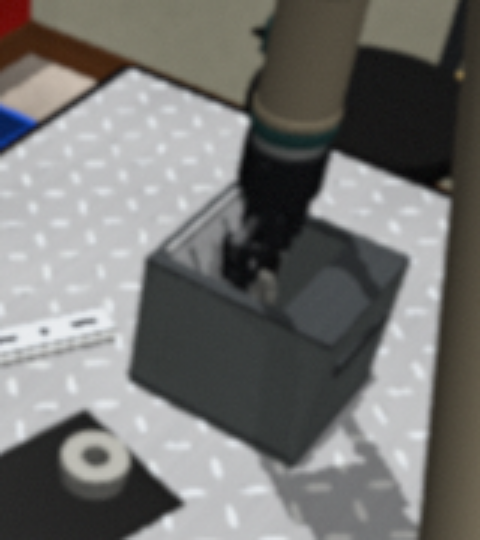

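The ring is inside the opening and the flap is pushed steep. I'll release it now.

```bash
python3 -m creep '{"delta_pos":[[0,0,0],[0,0,0],[0,0,0],[0,0,0],[0,0,0],[0,0,0],[0,0,0]],"dr":[[0,0,0],[0,0,0],[0,0,0],[0,0,0],[0,0,0],[0,0,0],[0,0,0]]}' 0.6
python3 - <<'E'
from h import *
a=manip.get_image("side");b=manip.get_image("top")
x=cv2.resize(a["pixels"][80:200,290:410],(396,396));y=cv2.resize(b["pixels"][180:290,330:440],(396,396))
cv2.imwrite("pics/a5.png",np.hstack([x,y]))
E
```

```text
clock: 23.7
position: [0.5151, -0.3116, 0.1049]
ee_rot: [0.707, -0.006, 0.707, 0.006]
contact_force: [1.0, 4.0, 5.4]
width: 0.0685
```

View pics/a5.png

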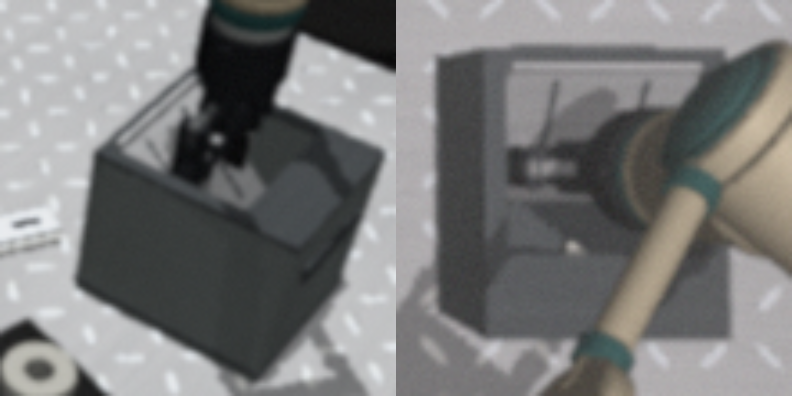

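The ring is no longer between the fingers; a bright bit of it shows at the bottom of the bin in the top view. I'll retreat and let the flap close.

```bash
python3 -m creep '{"delta_pos":[[-1,0,0],[-3,0,0],[-5,0,0],[-7,0,0],[-9,0,0],[-11,0,0],[-12.5,0,0],[-12.5,0,0]],"dr":[[0,0,0],[0,0,0],[0,0,0],[0,0,0],[0,0,0],[0,0,0],[0,0,0],[0,0,0]]}'; python3 go.py .5395 -.1016 .23 4.3
```

```text
clock: 24.6
position: [0.5156, -0.3138, 0.2321]
ee_rot: [0.708, -0.008, 0.706, 0.004]
contact_force: [0.4, 0.4, 0.5]
width: 0.0683
shift cm [ 0.12 21.18  2.74] dr [1.512e+00 7.000e-03 1.000e-03] deg 86.7
shift cm [ 0.12 21.18  2.74] dr [-1.629e+00 -1.000e-03  7.000e-03] deg 93.3
t 24.6 pos [ 0.5156 -0.3138  0.2321] jaw 91.0 q1,q6 [-0.66 -2.25] F [0.4 0.4 0.5] w 0.0683
```

```bash
python3 -m creep '{"delta_pos":[[0,1,0],[0,3,0.3],[0,5.5,0.7],[0,8,1],[0,10.5,1.4],[0,13,1.7],[0,15.5,2],[0,18,2.3],[0,20,2.6],[0,21,2.7]],"dr":[[0.05,0,0],[0.17,0,0],[0.3,0,0],[0.43,0,0],[0.57,0,0],[0.71,0,0],[0.85,0,0],[0.99,0,0],[1.13,0,0],[1.26,0,0]]}' 1; python3 -m creep '{"delta_pos":[[1,0,0],[3,0,0],[6,0,0],[8,0,0],[8,0,0],[8,0,0]],"dr":[[0.1,0,0],[0.2,0,0],[0.25,0,0],[0.25,0,0],[0.25,0,0],[0.25,0,0]]}'; python3 go.py .5395 -.1016 .014 4.3
python3 - <<'E'
from h import *
a=manip.get_image("side");p=cloud(a).reshape(-1,3)
from scipy.optimize import least_squares
c0,R=(.5395,-.1016),.032
q=p[(np.hypot(*(p[:,:2]-c0).T)<.04)&(abs(p[:,2]-.030)<.003)][:,:2]
f=lambda c:(lambda q:np.maximum(q-R,0)+np.maximum(.013-q,0))(np.hypot(*(q-c).T))
print(least_squares(f,c0,loss='soft_l1',f_scale=.001).x,len(q))
cv2.imwrite("pics/a6.png",cv2.resize(a["pixels"][40:220,230:430],None,fx=2.5,fy=2.5))
E
```

```text
clock: 25.6
position: [0.5377, -0.1002, 0.2285]
ee_rot: [0.574, 0.413, 0.574, -0.413]
contact_force: [-0.0, -0.8, -0.5]
width: 0.0853
clock: 26.2
position: [0.5379, -0.1018, 0.1491]
ee_rot: [0.519, 0.48, 0.519, -0.48]
contact_force: [1.0, 1.1, 0.3]
width: 0.0853
shift cm [ 1.351e+01  1.700e-01 -1.000e-02] dr [0.003 0.    0.001] deg 0.2
shift cm [ 1.351e+01  1.700e-01 -1.000e-02] dr [-3.139e+00 -2.000e-03  0.000e+00] deg 179.8
t 26.2 pos [ 0.5379 -0.1018  0.1491] jaw 4.5 q1,q6 [-0.31 -0.39] F [1.  1.1 0.3] w 0.0853
[ 0.53938218 -0.10163158] 217
```

View pics/a6.png

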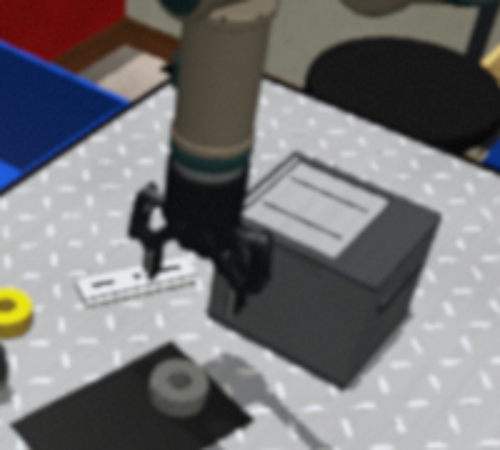

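```bash
python3 -m creep '{"delta_pos":[[1,0.15,0],[3,0.15,0],[5.5,0.15,0],[8,0.15,0],[10.5,0.15,0],[12.5,0.15,0],[13.6,0.15,0],[14,0.15,0],[14,0.15,0],[14,0.15,0]],"dr":[[0,0,0],[0,0,0],[0,0,0],[0,0,0],[0,0,0],[0,0,0],[0,0,0],[0,0,0],[0,0,0],[0,0,0]]}'; python3 -m creep '{"delta_pos":[[0,0,0],[0,0,0],[0,0,0],[0,0,0],[0,0,0],[0,0,0]],"dr":[[0,0,0],[0,0,0],[0,0,0],[0,0,0],[0,0,0],[0,0,0]]}' -1 50; python3 -m creep '{"delta_pos":[[-0.5,0,0],[-1.5,0,0],[-3,0,0],[-5,0,0],[-7,0,0],[-9,0,0],[-10,0,0],[-10,0,0]],"dr":[[0,0,0],[0,0,0],[0,0,0],[0,0,0],[0,0,0],[0,0,0],[0,0,0],[0,0,0]]}'; python3 go.py .4657 .3168 .11 4.3
```

```text
clock: 27.25
position: [0.5405, -0.1016, 0.0104]
ee_rot: [0.52, 0.48, 0.518, -0.48]
contact_force: [0.2, -0.1, -0.0]
width: 0.0855
clock: 27.85
position: [0.5403, -0.1015, 0.011]
ee_rot: [0.52, 0.481, 0.518, -0.48]
contact_force: [-0.2, -0.0, 6.6]
width: 0.0614
clock: 28.65
position: [0.5407, -0.1016, 0.1113]
ee_rot: [0.52, 0.481, 0.518, -0.48]
contact_force: [0.1, -0.0, 0.6]
width: 0.0615
shift cm [  0.06  -4.22 -42.3 ] dr [ 0.003  0.001 -0.004] deg 0.3
shift cm [  0.06  -4.22 -42.3 ] dr [-3.139e+00  6.000e-03  2.000e-03] deg 179.8
t 28.65 pos [ 0.5407 -0.1016  0.1113] jaw 4.5 q1,q6 [-0.31 -0.39] F [ 0.1 -0.   0.6] w 0.0615
```

```bash
python3 -m creep '{"delta_pos":[[0,-0.2,-2],[0,-0.6,-6],[0,-1,-10.2],[0,-1.5,-14.6],[0,-1.9,-19],[0,-2.3,-23.4],[0,-2.8,-27.8],[0,-3.2,-32],[0,-3.6,-36],[0,-3.9,-39.4]],"dr":[[0,0,0],[0,0,0],[0,0,0],[0,0,0],[0,0,0],[0,0,0],[0,0,0],[0,0,0],[0,0,0],[0,0,0]]}'|grep pos; python3 -m creep '{"delta_pos":[[0,-0.2,-2],[0,-0.3,-2.7],[0,-0.3,-2.9],[0,-0.3,-2.9],[0,-0.3,-2.9]],"dr":[[0,0,0],[0,0,0],[0,0,0],[0,0,0],[0,0,0]]}'; python3 go.py .4657 .3168 .034 4.3
```

```text
position: [0.4686, 0.2903, 0.1084]
clock: 30.15
position: [0.4649, 0.3159, 0.1093]
ee_rot: [0.519, 0.48, 0.519, -0.481]
contact_force: [0.2, 1.0, -0.4]
width: 0.0616
shift cm [ 7.53  0.09 -0.09] dr [0.002 0.001 0.   ] deg 0.1
shift cm [ 7.53  0.09 -0.09] dr [-3.14e+00 -1.00e-03  1.00e-03] deg 179.9
t 30.15 pos [0.4649 0.3159 0.1093] jaw 4.4 q1,q6 [0.47 0.4 ] F [ 0.2  1.  -0.4] w 0.0616
```

```bash
python3 -m creep '{"delta_pos":[[1,0.05,-0.1],[3,0.05,-0.1],[5,0.05,-0.1],[6.5,0.05,-0.1],[7.2,0.05,-0.1],[7.5,0.05,-0.1],[7.5,0.05,-0.1]],"dr":[[0,0,0],[0,0,0],[0,0,0],[0,0,0],[0,0,0],[0,0,0],[0,0,0]]}'|grep -E "pos|contact"; python3 -m creep '{"delta_pos":[[0.1,0,0],[0.2,0,0],[0.3,0,0],[0.3,0,0]],"dr":[[0,0,0],[0,0,0],[0,0,0],[0,0,0]]}'|grep -E "pos|contact"; for i in 1 2; do python3 -m creep '{"delta_pos":[[0.1,0,0],[0.1,0,0]],"dr":[[0,0,0],[0,0,0]]}'|grep -E "pos|contact"; done
```

```text
position: [0.4654, 0.318, 0.0344]
contact_force: [-1.5, 0.3, 0.0]
position: [0.4653, 0.3183, 0.0317]
contact_force: [0.1, -0.6, -1.2]
position: [0.4651, 0.3182, 0.0305]
contact_force: [-1.2, 0.5, -1.1]
position: [0.4651, 0.3182, 0.0294]
contact_force: [-0.9, -0.6, -1.6]
```

```bash
for i in 1 2; do python3 -m creep '{"delta_pos":[[0.1,0,0],[0.1,0,0]],"dr":[[0,0,0],[0,0,0]]}'|grep -E "pos|contact"; done
```

```text
position: [0.4651, 0.3182, 0.0284]
contact_force: [1.2, -0.6, -0.6]
position: [0.4651, 0.3182, 0.0274]
contact_force: [-0.6, -0.7, -0.9]
```

```bash
python3 -m creep '{"delta_pos":[[0.08,0,0],[0.08,0,0]],"dr":[[0,0,0],[0,0,0]]}'|grep -E "pos|contact"
```

```text
position: [0.4651, 0.3182, 0.0266]
contact_force: [0.2, 0.7, -1.3]
```

```bash
python3 -m creep '{"delta_pos":[[0.08,0,0],[0.08,0,0]],"dr":[[0,0,0],[0,0,0]]}'|grep -E "pos|contact"
```

```text
position: [0.4653, 0.3183, 0.026]
contact_force: [-0.3, -0.2, 0.7]
```

```bash
python3 -m creep '{"delta_pos":[[0.07,0,0],[0.07,0,0]],"dr":[[0,0,0],[0,0,0]]}'|grep -E "pos|contact"
```

```text
position: [0.4653, 0.3183, 0.026]
contact_force: [-1.8, -1.6, 5.9]
```

```bash
python3 -m creep '{"delta_pos":[[0,0,0],[0,0,0],[0,0,0],[0,0,0],[0,0,0]],"dr":[[0,0,0],[0,0,0],[0,0,0],[0,0,0],[0,0,0]]}' 1; python3 -m creep '{"delta_pos":[[-1,0,0],[-3,0,0],[-5,0,0],[-8,0,0],[-12,0,0],[-15,0,0],[-17,0,0],[-18,0,0],[-18,0,0]],"dr":[[0,0,0],[0,0,0],[0,0,0],[0,0,0],[0,0,0],[0,0,0],[0,0,0],[0,0,0],[0,0,0]]}'; python3 -m creep '{"delta_pos":[[0,0,-1],[0,0,-4],[0,0,-8],[0,0,-12],[0,0,-16],[0,0,-19],[0,0,-20],[0,0,-20]],"dr":[[0,0,0],[0,0,0],[0,0,0],[0,0,0],[0,0,0],[0,0,0],[0,0,0],[0,0,0]]}'
python3 - <<'E'
from h import *
from scipy.optimize import least_squares
a=manip.get_image("side");b=manip.get_image("top")
for k,d in(("s",a),("t",b)):
  p=cloud(d).reshape(-1,3)
  for c0,R in(((.4657,.3168),.032),((.4714,.2335),.026),((.459,.401),.020)):
    q=p[(np.hypot(*(p[:,:2]-c0).T)<R+.008)&(p[:,2]>.038)&(p[:,2]<.055)]
    if len(q)<20: print(k,R,"few");continue
    A=np.c_[q[:,:2]-c0,np.ones(len(q))]; t=q[:,2]>.0435
    f=lambda c:(lambda q:np.maximum(q-R,0)+np.maximum(.013-q,0))(np.hypot(*(q[t][:,:2]-c).T))
    g=np.linalg.lstsq(A[t],q[t,2],rcond=None)[0]
    print(k,R,least_squares(f,c0,loss='soft_l1',f_scale=.001).x.round(4),"z",np.median(q[t,2]).round(4),"tilt",g[:2].round(3),len(q))
cv2.imwrite("pics/f_side.png",a["pixels"]);cv2.imwrite("pics/f_top.png",b["pixels"])
P=cloud(b);f=P[215:235,375:400,2];print("flap z",np.median(f),f.min()); p=P.reshape(-1,3); m=(p[:,2]>.06)&(np.hypot(p[:,0]-.699,p[:,1]-.03)<.05);print("eyepiece",p[m].mean(0) if m.any() else None)
p=cloud(np.load("pics/top0.npz")).reshape(-1,3); m=(p[:,2]>.06)&(np.hypot(p[:,0]-.699,p[:,1]-.03)<.05);print("eyepiece0",p[m].mean(0))
E
```

```text
clock: 33.15
position: [0.4652, 0.3182, 0.0251]
ee_rot: [0.519, 0.48, 0.519, -0.48]
contact_force: [0.3, -1.0, -0.9]
width: 0.0856
clock: 34.05
position: [0.4659, 0.3186, 0.207]
ee_rot: [0.52, 0.481, 0.519, -0.479]
contact_force: [-0.2, 0.8, -0.1]
width: 0.0856
clock: 34.85
position: [0.4485, 0.5185, 0.2029]
ee_rot: [0.52, 0.478, 0.52, -0.481]
contact_force: [-0.7, -0.2, -0.4]
width: 0.0858
s 0.032 [0.4643 0.3171] z 0.0473 tilt [ 0.001 -0.003] 649
s 0.026 [0.4708 0.2342] z 0.0469 tilt [ 0.004 -0.04 ] 134
s 0.02 [0.4574 0.4011] z 0.0471 tilt [0.006 0.   ] 253
t 0.032 [0.4651 0.3172] z 0.0465 tilt [0.002 0.006] 413
t 0.026 [0.4709 0.2342] z 0.0461 tilt [-0.003 -0.015] 249
t 0.02 [0.458  0.4006] z 0.046 tilt [-0.004 -0.045] 128
flap z 0.1585616722431472 0.15320110746392399
eyepiece [0.70150348 0.0315571  0.07276059]
eyepiece0 [0.70154799 0.03158885 0.07320878]
```

View pics/f_side.png

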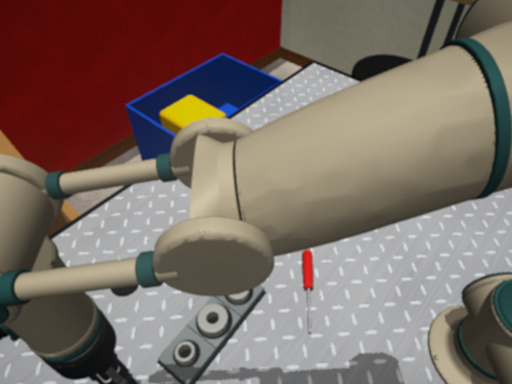

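View pics/f_top.png

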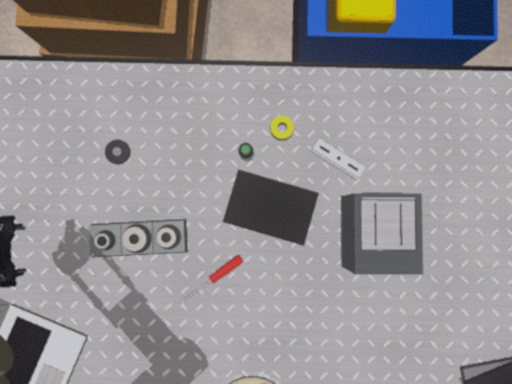

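The final pictures show the three rings in their nests at top-view pixels (104,240), (135,239) and (168,237). The mat is empty, the flap is shut at (388,223) and the eyepiece is where it was at (246,150).

```bash
python3 -c "
from rig import manip
print(manip.sign_off())"
```

```text
the job is handed in; nothing more can be done
None
```

I took both stacks apart, put all four rings away and handed the job in at about 35 s on the robot's clock; the sign-off gave no verdict.

- **Sound rings:** I set the small, middle and large rings down into their own nests. Each was lowered until the wrist felt the recess floor (about 6–9 N), then released.
- **Broken ring:** I pushed it through the flap until the flap was steep, then let it go. A bright piece of it showed inside the bin afterwards.

**Last checks:**
- The ring tops measured 46–47 mm in both cameras, against 46 mm for a seated ring, and the centres were within about 2 mm of the nest centres.
- The flap was level at about 159 mm (shut).
- The eyepiece had not moved (under 0.1 mm sideways), the yellow ring looked untouched, and the gripper was clear of everything.

**Disagreements:** the cameras differed on tilt for two rings. Side and top gave -0.04 and -0.015 for the middle ring, and 0.00 and -0.045 for the small one. Each large value came from the view with fewer points on that ring, so I took it as depth noise. I did not see the broken ring again once the flap had shut.

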